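Put the washed utensils to drain over the sink

ROBOT

A 6-joint arm with a two-finger parallel gripper is mounted at the origin on the work surface. World frame = base frame: x ahead of the robot, y to its left, z up, the work surface at z = 0. Lengths are in m, angles in rad, forces in N, time in s.
With the tool pointing down it reaches from about 0.35 to 0.775 m from the base axis. Payload 5.5 kg.
Tool frame: the origin (TCP) lies between the finger pads; the fingertips stand 19 mm ahead of it and the grasp point (between the pads) is the TCP; z points along the fingers, y is the line along which they close (so a half turn about z gives the same grasp; the last joint's range is limited). The gripper opens to 85 mm and grips with 20 to 120 N. Pads are 22 mm wide; open, the fingers measure 114 mm over their backs; the gripper's body (76 mm by 85 mm) begins 54 mm behind the grasp point. The pads swing forward as they close: fully open they stand 13 mm farther back than shut.
Start: joints at [1.009, 0.313, 0.046, 1.304, 0, 1.431], TCP at [0.235, 0.525, 0.25] pointing down, gripper open.
Joint ranges: [-2.76, 2.76], [-0.86, 1.69], [-1.03, 1.26], [-2.2, 2.34], [-1.47, 1.5], [-3.14, 3.14]. Speed limits (rad/s): [2.57, 2.57, 3.14, 3.14, 3.14, 3.14].

INTERFACE

Orientations are given as a unit quaternion [w, x, y, z].
In Python, from workcell import env gives the robot as it stands.
- The arm moves only by the shell command python3 -m pendant 'ROWS' [FORCE]. ROWS is JSON, a list of rows, each an object with "travel": the shift along the tool's x, y, z scaled (see below), a list of three; "rot": the turn, a rotation vector about the tool's x, y, z scaled (see below), a list of three; "fingers": the opening, from -1 (shut) to 1 (fully open). In form: [{"travel": [dx, dy, dz], "rot": [wx, wy, wz], "fingers": fingers}, ...]. A call has 1 to 10 rows; each row is the pose to reach, as a shift and turn from the pose commanded when the call began, along the tool's axes at that moment; what a row does not reach only later rows make up. The controller multiplies each number of a shift by 0.12 m and each number of a turn by 60 degrees. A row lasts 1/10 s, in which the tool goes at most 50 mm and 8.59 degrees, less where a joint would pass 70% of its speed; a pose out of reach is approached as far as the arm can. A call with a number of a shift or a turn outside -1 to 1 is refused whole. A call with a gripper value outside its range is refused whole. The fingers move at their own pace and stop on an object; FORCE is the grip in N (left out, the last holds). Time passes only in rows, so rows that repeat a pose let the fingers close. It gives the time, the measured TCP pose, the force, the opening and the grip force at its end, in the units of the state.
- env.get_state(): the state, without advancing time (a new reading comes with each control period).
- env.read_camera(name): name is "side" or "top"; returns (picture, depth): 384x512x3 uint8, blue, green, red; 384x512 float32, m along the optical axis (not along the pixel's ray), 0 where there is no reading.
- env.camera_model(name): a dict with "fovy" (degrees; the focal length in pixels is half the picture's height over the tangent of half this angle, whatever the lens; pixels are square), "cx", "cy" (the principal point, pixels), "rvec" (rotation vector, rad) and "tvec" (3), from world to camera coordinates, as OpenCV has them. Camera axes: x right, y down, z forward; pixel columns grow to the right and rows downward; lengths in m; the calibration is good to about 2 mm. A picture is of the moment at which its call begins. camera_model takes no time and is no camera call.
- env.hand_in(): hands the job in; it is judged then, once.
Trained networks look in the newest picture that a camera, given by its name, has taken for a name from the list of things; names that differ only in an ending like _2 or _b are one class to them, and where a whole thing is asked for, a point or a joint stands for the part that bears it (a point fixed in the world has none). Each returns a list of dicts, best first, with "conf" (0 to 1); they miss things now and then, are a little off and sometimes report something else, mostly with a low value. They report only what shows in the picture. A call takes as long as a camera call.
- env.outline_of(camera, target): "mask" (384x512 bool, what is visible of it) and "xy" ([column, row] in pixels, amid what is visible of it).
The state is a dict: "clock": time; "joint_pos": joint angles; "qvel": joint speeds; "tau": joint torques, N m; "tcp_pos": TCP position; "orientation": TCP orientation; "wrist_force": force on the tool from outside, world axes, zero at the start; "ft_torque": the same for the moment, N m; "finger_gap": finger opening in m; "grip_force": force on a finger pad.
Only numpy, scipy, OpenCV 4.12 (cv2) and the standard library are available. Lean on these libraries where they do the work, as an engineer would, in place of code of your own. Each camera call takes 0.05 s, during which the arm holds its last target. There are 200 camera calls.

TASK

The wooden spoon and the red spatula have been washed and need to drip dry. Slide the green draining cup along its rail so that it hangs right over the sink's drain, and stand the spoon and the spatula in it, handles down on the cup's floor and heads up. Leave the other things on the counter where they are.

Things in the scene. Friction and masses are not known exactly. Their poses are not given: they have to be found in the camera images.
- wooden_spoon: Light wooden spoon, 200 mm long, about 55 g, lying flat. Origin: middle of its length, on its underside; +x runs along it to the head, z up. Round handle 16 mm thick (13 mm near the head), axis 8 mm above the underside, from x = -100 to +47 mm; oval head 44 mm wide (y), 12 mm thick, from x = 37 to 100 mm. Balances near x = +18 mm.
- spoon_end (a point): Centre of the free end of the spoon's handle (x = -100 mm, 8 mm above the underside).
- spatula: Spatula with red blade, 200 mm long, about 65 g, lying flat. Origin: middle of its length, on its underside; +x runs along it to the blade, z up. Dark handle 18 mm wide (y), 16 mm thick, axis 8 mm above the underside, from x = -100 to +18 mm; 12 mm steel neck to 28 mm; flat blade 46 mm wide, 8 mm thick, from x = 28 to 100 mm. Balances near x = +8 mm.
- spatula_end (a point): Centre of the free end of the spatula's handle (x = -100 mm, 8 mm above the underside).
- rail: Fixed stainless rail over the sink on two A-shaped end frames (at y = -315 and +315 mm, feet reaching 86 mm either way in x). Origin: on the counter under the rail's middle. y runs along the rail to the robot's left, x away from the robot, z up. A 12 mm bar runs 145 mm above the counter, an 8 mm rod 75 mm above it.
- draining_cup (a joint): How far the cup is slid along the rail, in m: 0 at the left end stop (cup centre at rail y = +235 mm), growing towards rail -y (the robot's right) to 0.47 at the right end stop. It slides with about 4 N of drag, stays where it is left and does not swing or lift off.
- cup_floor (a point): Centre of the inner floor of the green draining cup, 49 mm above the counter; axes as the rail. Open box, outside 86 mm (x) by 130 mm (y), walls 4 mm, rim 111 mm above this point. A 4 mm wall at y = 0, as high as the rim, parts it into two compartments, each 78 mm (x) by 59 mm (y), centred at y = -31.5 and +31.5 mm.
- cup_tab (a point): Centre of the top of the cup's grey upright grip tab, 207 mm above the counter, over the rail bar, 55 mm behind (+x of) the cup's centre. The tab is 26 mm wide along the rail (y), 14 mm thick (x), and stands 50 mm tall on a grey runner (64 mm along y, 24 mm along x) that wraps the bar.
- drain (a point): Centre of the round drain strainer (110 mm across its flange) in the floor of the steel sink bowl, 177 mm below the counter. World axes. The bowl's opening is 380 mm (x) by 320 mm (y); the cup passes freely above the rim.
- mug: Bystander: blue mug, 82 mm across, 92 mm tall, with a handle on its own +y side. Origin: centre of its underside.
- soap_bottle: Bystander: green washing-up liquid bottle, 62 mm across, 200 mm tall. Origin: centre of its underside.
- tumbler: Bystander: clear glass tumbler, 72 mm across, 110 mm tall. Origin: centre of its underside.
- honey_jar: Bystander: amber jar with a yellow lid, 68 mm across, 85 mm tall. Origin: centre of its underside.
- small_bowl: Bystander: small white bowl, 100 mm across, 45 mm tall. Origin: centre of its underside.
- tea_canister: Bystander: round white tea canister with a wooden lid, 84 mm across, 150 mm tall. Origin: centre of its underside.

How it is judged:
At the end, for the whole second after the job is handed in: The cup hangs over the drain (its centre within 40 mm of the drain's centre, sideways). The spoon and the spatula both stand in the cup, the handle end within 20 mm of the cup's floor, the head up, leaning at most 0.7 rad (40 degrees) from upright, and at rest (y of cup_floor in the frame of drain between -0.04 and 0.04 m and x of spoon_end in the frame of cup_floor between -0.041 and 0.041 m and y of spoon_end in the frame of cup_floor between -0.063 and 0.063 m and z of spoon_end in the frame of cup_floor between -0.004 and 0.02 m and angle between each of wooden_spoon, spatula's own x axis and vertical below 0.7 rad and x of spatula_end in the frame of cup_floor between -0.041 and 0.041 m and y of spatula_end in the frame of cup_floor between -0.063 and 0.063 m and z of spatula_end in the frame of cup_floor between -0.004 and 0.02 m and linear speed of each of wooden_spoon, spatula below 0.03 m/s); the robot touches nothing.
It fails at once if a bystander (mug, soap bottle, tumbler, jar, bowl or canister) is shifted by more than 30 mm or tipped (distance of any of mug, soap_bottle, tumbler, honey_jar, small_bowl, tea_canister from where it was at the start of the episode above 0.03 m or angle between any of mug, soap_bottle, tumbler, honey_jar, tea_canister's own z axis and vertical above 0.5 rad).
It also fails if it takes over 72 s, if anything falls off the work surface, if the arm or the gripper's body presses on something with over 40 N, if the wrist force passes 120 N, or if a joint passes its speed limit or range.

## Working session

There is one attempt and no reset: what is moved stays moved. The work goes in short steps, Python scripts to look and compute and a shell command to move; the robot and the scene stay as the last step left them, time stands still between calls to the robot, and variables do not carry over. Pictures are saved under pics/ and viewed, at most 10 in all, crops included, and the job is handed in when it is done.

```bash
mkdir -p pics; ls; python3 - <<'E'
from workcell import env
import cv2,numpy as np
s=env.get_state(); print(s)
for c in("top","side"):
    p,d=env.read_camera(c); cv2.imwrite(f"pics/{c}0.png",p); m=env.camera_model(c); print(c,m)
    R=cv2.Rodrigues(np.array(m["rvec"],float))[0]; print(-R.T@np.array(m["tvec"]), R[2])
E
```

```text
pics
{'clock': 0.0, 'joint_pos': array([1.00935406e+00, 3.14003558e-01, 4.50077315e-02, 1.30362672e+00,
       1.98228869e-05, 1.43121688e+00]), 'qvel': array([-0.00087681,  0.00072185, -0.00027729,  0.00153784, -0.00022577,
        0.00099061]), 'tau': array([-1.29511362e-03, -4.80633116e+01,  2.98530811e+01,  1.95570441e-02,
       -3.32066011e-04,  2.16820524e-05]), 'tcp_pos': array([0.23517821, 0.52418697, 0.24941882]), 'orientation': array([-3.22850034e-04,  2.09370680e-01,  9.77835919e-01, -8.54186298e-04]), 'wrist_force': array([ 0.41257426,  0.14944514, -0.29321267]), 'ft_torque': array([-0.02527112,  0.03726388,  0.01362748]), 'grip_force': 0.0, 'finger_gap': 0.0853034734882775}
top {'fovy': 45.799163655021026, 'cx': 257.78595170794154, 'cy': 194.34191719235594, 'rvec': array([ 2.1828445 , -2.18820367,  0.11519801]), 'tvec': array([-0.10164683,  0.5657528 ,  1.39069738])}
[ 0.44236556 -0.07704367  1.43625363] [ 0.08694367 -0.01835104 -0.99604419]
side {'fovy': 55.08884668177383, 'cx': 258.1956650450695, 'cy': 190.41260754590311, 'rvec': array([ 2.19277117, -0.32438955,  0.16694672]), 'tvec': array([-0.57902103,  0.08554563,  1.0871699 ])}
[ 0.31312432 -0.95272912  0.72026535] [ 0.235029    0.76641235 -0.59780723]
```

View pics/top0.png

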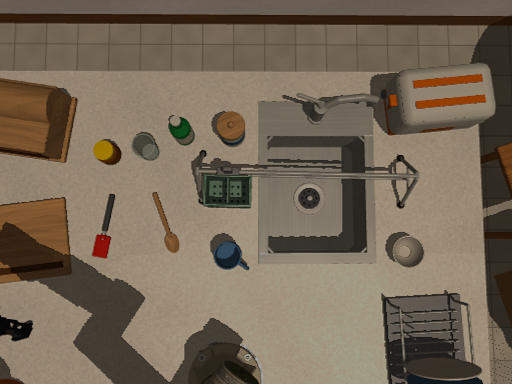

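View pics/side0.png

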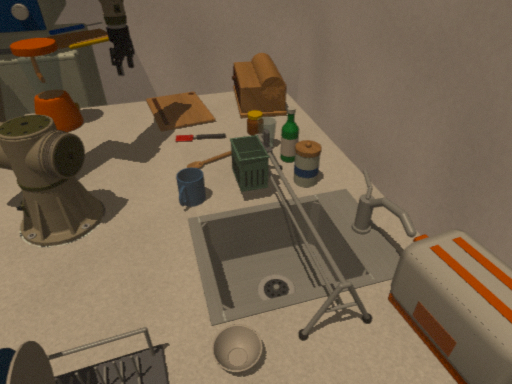

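```bash
cat > h.py <<'E'
from workcell import env
import cv2,numpy as np
from scipy.spatial.transform import Rotation as Ro
def cam(c):
    m=env.camera_model(c); R=cv2.Rodrigues(np.array(m["rvec"],float))[0]; t=np.array(m["tvec"],float)
    f=192/np.tan(np.radians(m["fovy"]/2)); return R,t,f,m["cx"],m["cy"]
def cloud(c,d):  # HxWx3 world points from depth
    R,t,f,cx,cy=cam(c); v,u=np.mgrid[:384,:512]
    P=np.stack([(u-cx)/f*d,(v-cy)/f*d,d],-1); W=(P-t)@R; W[d==0]=np.nan; return W
def tri(uvs): # {cam:(u,v)} -> world least squares
    A=[];b=[]
    for c,(u,v) in uvs.items():
        R,t,f,cx,cy=cam(c)
        for k,q in((0,(u-cx)/f),(1,(v-cy)/f)):
            A.append(R[k]-q*R[2]); b.append(q*t[2]-t[k])
    x,r,_,_=np.linalg.lstsq(np.array(A),np.array(b),rcond=None); return x
def proj(c,X):
    R,t,f,cx,cy=cam(c); p=R@np.array(X)+t; return p[0]/p[2]*f+cx,p[1]/p[2]*f+cy
E
python3 - <<'E'
from h import *
for c in("top","side"):
    p,d=env.read_camera(c); W=cloud(c,d); np.savez(f"{c}0.npz",p=p,W=W)
    for n in["wooden_spoon","spatula","draining_cup","cup_tab","rail","drain","mug","soap_bottle","tumbler","honey_jar","small_bowl","tea_canister"]:
        for o in env.outline_of(c,n)[:2]:
            if o["conf"]<.3: continue
            m=o["mask"]; w=W[m]; w=w[~np.isnan(w[:,0])]
            if len(w): print(c,n,round(o["conf"],2),np.round(o["xy"]),m.sum(),"med",np.round(np.median(w,0),3),"lo",np.round(np.percentile(w,3,0),3),"hi",np.round(np.percentile(w,97,0),3))
            if n in("wooden_spoon","spatula"):
                np.save(f"{c}_{n}.npy",m)
                q=w[:,:2]-w[:,:2].mean(0); e=np.linalg.svd(q,full_matrices=False)[2][0]; s=q@e
                print("   axis",np.round(e,3),"ends",[np.round(w[:,:2].mean(0)+e*k,3) for k in(s.min(),s.max())])
E
```

```text
top wooden_spoon 0.87 [165. 234.] 506 med [0.451 0.182 0.011] lo [ 0.394  0.148 -0.003] hi [0.565 0.221 0.019]
   axis [-0.941 -0.338] ends [array([0.571, 0.222]), array([0.388, 0.156])]
top spatula 0.62 [102. 237.] 684 med [0.435 0.373 0.011] lo [ 0.376  0.351 -0.002] hi [0.562 0.407 0.019]
   axis [-0.984  0.179] ends [array([0.572, 0.354]), array([0.37 , 0.391])]
top draining_cup 0.62 [226. 190.] 1739 med [ 0.58  -0.011  0.056] lo [ 0.522 -0.076  0.044] hi [0.623 0.051 0.199]
top draining_cup 0.37 [227. 257.] 628 med [ 0.377 -0.008  0.007] lo [ 0.344 -0.051  0.   ] hi [0.415 0.027 0.094]
top cup_tab 0.8 [226. 188.] 1769 med [ 0.577 -0.013  0.056] lo [ 0.522 -0.076  0.044] hi [0.623 0.051 0.199]
top cup_tab 0.73 [104. 234.] 551 med [0.432 0.373 0.012] lo [0.376 0.352 0.004] hi [0.559 0.405 0.02 ]
top rail 0.64 [240. 180.] 3476 med [ 0.606 -0.048  0.095] lo [ 0.524 -0.555  0.023] hi [0.656 0.074 0.163]
top drain 0.65 [316. 184.] 18777 med [ 0.613 -0.305 -0.088] lo [ 0.364 -0.462 -0.185] hi [ 0.852 -0.114  0.115]
top mug 0.91 [228. 256.] 726 med [ 0.374 -0.01   0.007] lo [ 0.341 -0.0
[... 1875 characters left out ...]
011] lo [0.383 0.346 0.002] hi [0.563 0.406 0.018]
side mug 0.69 [210. 158.] 216 med [0.476 0.18  0.011] lo [0.402 0.155 0.001] hi [0.555 0.211 0.018]
side soap_bottle 0.92 [289. 138.] 757 med [0.751 0.107 0.099] lo [0.73  0.094 0.003] hi [0.785 0.139 0.199]
side tumbler 0.65 [272. 124.] 348 med [0.716 0.217 0.093] lo [0.675 0.2   0.015] hi [0.741 0.271 0.112]
side honey_jar 0.66 [254. 123.] 265 med [0.685 0.339 0.058] lo [0.667 0.326 0.008] hi [0.72  0.373 0.088]
side small_bowl 0.93 [235. 350.] 1992 med [ 0.393 -0.552  0.022] lo [ 0.347 -0.608  0.004] hi [ 0.434 -0.518  0.046]
side tea_canister 0.8 [305. 162.] 1163 med [ 0.751 -0.052  0.089] lo [ 0.724 -0.065  0.002] hi [0.796 0.02  0.138]
```

The top view shows the spoon from (155,194) to (173,245), the spatula from (111,196) to (101,255), the cup near (227,188) and the drain near (310,197). The outlines of those things agree with the pictures. Next I measure the tab, rail, drain and utensils more finely.

```bash
python3 - <<'E'
from h import *
D={c:np.load(f"{c}0.npz") for c in("top","side")}
for c in D:
    W=D[c]["W"]; x,y,z=W[...,0],W[...,1],W[...,2]
    m=(z>.138)&(z<.165)&(x>.58)&(x<.7)&(y<-.12)&(y>-.53)
    k=np.polyfit(y[m],x[m],1); print(c,"bar",m.sum(),k,"x@-.28",np.polyval(k,-.28),"ztop",np.percentile(z[m],95))
    m=(z>.18)&(z<.22)&(x>.59)&(x<.68)&(y<.08)&(y>-.1); w=W[m]
    vv,uu=np.where(m)
    if len(w): print(c,"tab",len(w),w.mean(0),w.min(0),w.max(0),uu.min(),uu.max(),vv.min(),vv.max())
    m=(z>.15)&(z<.166)&(x>.5)&(x<.618)&(y<.09)&(y>-.12); w=W[m].astype(np.float32)
    print(c,"rim",len(w),cv2.minAreaRect(w[:,:2]),np.median(w[:,2]))
    m=(z<-.165)&(x>.4)&(x<.8); print("floor z",np.median(z[m]))
    # drain: dark pixels on bowl floor
    p=D[c]["p"].astype(int).sum(2); R=cv2.inRange(W[...,:2],(.47,-.38,),(.63,-.2))>0
    for th in(120,170):
        q=R&(z<-.15)&(p<th); w=W[q]; print(" drain dark",th,q.sum(),np.median(w,0) if q.any() else"",[np.mean(a) for a in np.where(q)[::-1]])
    for n in("wooden_spoon","spatula"):
        M=np.load(f"{c}_{n}.npy"); vv,uu=np.where(M)
        r=cv2.minAreaRect(np.c_[uu,vv].astype(np.float32)); print(c,n,np.round(cv2.boxPoints(r)).tolist())
        w=W[M]; w=w[w[:,2]>.006]; print("   z90",np.percentile(w[:,2],[50,90]))
        e=np.array([-.943,-.334]) if n[0]=="w" else np.array([-.983,.183]); s=w[:,:2]@e
        for a,b in((0,.25),(.25,.5),(.5,.62),(.8,1)):
            l=s.min()+a*np.ptp(s);h=s.min()+b*np.ptp(s); g=(s>=l)&(s<=h); print("    ",a,b,np.round(w[g].mean(0),4),g.sum())
        print("    ends",np.round(w[s.argmin()],3),np.round(w[s.argmax()],3))
p=D["top"]["p"]; a=cv2.resize(p[150:270,90:350],None,fx=3,fy=3,interpolation=cv2.INTER_CUBIC); cv2.imwrite("pics/crop.png",a)
E
```

```text
top bar 595 [0.02378667 0.62089495] x@-.28 0.6142346807873299 ztop 0.15454822360674472
top tab 63 [ 0.61964603 -0.01487333  0.20233789] [ 0.61382299 -0.02690317  0.18029268] [ 0.62818149 -0.00195334  0.21211389] 222 231 166 172Traceback (most recent call last):
  File "<stdin>", line 11, in <module>
cv2.error: OpenCV(4.12.0) /io/opencv/modules/imgproc/src/convhull.cpp:143: error: (-215:Assertion failed) total >= 0 && (depth == CV_32F || depth == CV_32S) in function 'convexHull'
```

```bash
python3 - <<'E'
from h import *
D={c:np.load(f"{c}0.npz") for c in("top","side")}
for c in D:
    W=D[c]["W"]; x,y,z=W[...,0],W[...,1],W[...,2]
    m=(z>.138)&(z<.165)&(x>.58)&(x<.7)&(y<-.12)&(y>-.53)
    k=np.polyfit(y[m],x[m],1); print(c,"bar",m.sum(),k,"x@-.28",np.polyval(k,-.28),"ztop",np.percentile(z[m],95))
    m=(z>.18)&(z<.22)&(x>.59)&(x<.68)&(y<.08)&(y>-.1); w=W[m]
    if len(w): print(c,"tab",len(w),w.mean(0),w.min(0),w.max(0))
    m=(z>.15)&(z<.166)&(x>.5)&(x<.605)&(y<.09)&(y>-.12); w=np.ascontiguousarray(W[m][:,:2].astype(np.float32))
    print(c,"rim",len(w),cv2.minAreaRect(w) if len(w)>3 else "",np.median(z[m]))
    m=(z<-.165)&(x>.4)&(x<.8); print("floor z",np.median(z[m]))
    p=D[c]["p"].astype(int).sum(2); R=(x>.47)&(x<.63)&(y>-.38)&(y<-.2)
    for th in(120,170):
        q=R&(z<-.15)&(p<th); w=W[q]; print(" drain dark",th,q.sum(),np.median(w,0) if q.any() else"",[np.mean(a) for a in np.where(q)[::-1]])
    for n in("wooden_spoon","spatula"):
        M=np.load(f"{c}_{n}.npy")
        w=W[M]; w=w[w[:,2]>.006]; print(c,n,"z50,90",np.percentile(w[:,2],[50,90]))
        e=np.array([-.943,-.334]) if n[0]=="w" else np.array([-.983,.183]); s=w[:,:2]@e
        for a,b in((0,.25),(.25,.5),(.5,.62),(.8,1)):
            l=s.min()+a*np.ptp(s);h=s.min()+b*np.ptp(s); g=(s>=l)&(s<=h); print("    ",a,b,np.round(w[g].mean(0),4),g.sum())
        print("    ends",np.round(w[s.argmin()],3),np.round(w[s.argmax()],3))
p=D["top"]["p"]; a=cv2.resize(p[150:270,90:350],None,fx=3,fy=3,interpolation=cv2.INTER_CUBIC); cv2.imwrite("pics/crop.png",a)
E
```

```text
top bar 595 [0.02378667 0.62089495] x@-.28 0.6142346807873299 ztop 0.15454822360674472
top tab 63 [ 0.61964603 -0.01487333  0.20233789] [ 0.61382299 -0.02690317  0.18029268] [ 0.62818149 -0.00195334  0.21211389]
top rim 270 ((0.5624328851699829, -0.013548538088798523), (0.08351285010576248, 0.13594406843185425), 0.009589788503944874) 0.15943367708043116
floor z -0.18138325376420683
 drain dark 120 69 [ 0.57331047 -0.28648785 -0.17711017] [np.float64(308.7826086956522), np.float64(196.66666666666666)]
 drain dark 170 303 [ 0.57015404 -0.28833637 -0.17704608] [np.float64(308.8283828382838), np.float64(197.7095709570957)]
top wooden_spoon z50,90 [0.01242951 0.01717569]
     0 0.25 [0.5487 0.214  0.014 ] 80
     0.25 0.5 [0.5021 0.1968 0.0138] 80
     0.5 0.62 [0.4687 0.1845 0.014 ] 35
     0.8 1 [0.4059 0.163  0.0105] 104
    ends [0.571 0.223 0.022] [0.388 0.157 0.011]
top spatula z50,90 [0.01230695 0.018018  ]
     0 0.25 [0.544  0.3576 0.0146] 98
     0.25 0.5 [0.4954 0.3666 0.0152] 98
     0.5 0.62 [0.4601 0.3734 0.0145] 42
     0.8 1 [0.3932 0.388  0.0101] 159
    ends [0.568 0.349
[... 452 characters left out ...]
 -0.17550313] [np.float64(276.6666666666667), np.float64(287.51851851851853)]
 drain dark 170 263 [ 0.57159571 -0.29091592 -0.17643116] [np.float64(275.5171102661597), np.float64(288.22813688212926)]
side wooden_spoon z50,90 [0.01257142 0.01662732]
     0 0.25 [0.5389 0.2024 0.0131] 51
     0.25 0.5 [0.4901 0.1848 0.0138] 52
     0.5 0.62 [0.4512 0.1719 0.0132] 27
     0.8 1 [0.3997 0.1342 0.0281] 10
    ends [0.563 0.212 0.009] [0.409 0.02  0.092]
side spatula z50,90 [0.01137718 0.01750186]
     0 0.25 [0.5283 0.3554 0.0127] 32
     0.25 0.5 [0.4896 0.3624 0.0139] 43
     0.5 0.62 [0.4569 0.37   0.0121] 12
     0.8 1 [0.4006 0.3806 0.0104] 53
    ends [0.551 0.348 0.017] [0.386 0.398 0.012]
```

View pics/crop.png

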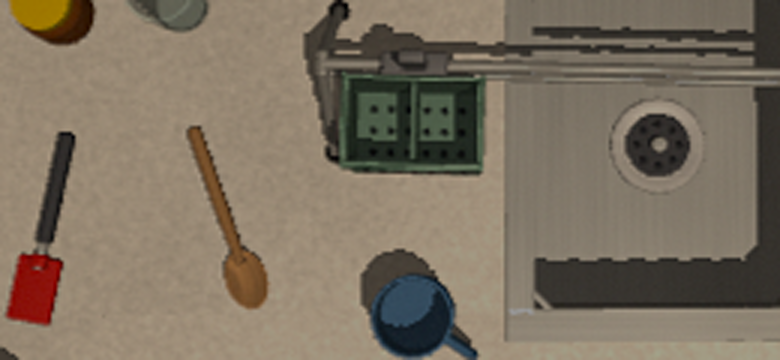

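Both views agree within a few mm. The tab is at about (0.621, -0.015) with its top at z 0.207. The rail slope is dx/dy ≈ 0.025, the drain y is about -0.288 and the cup rim is at z 0.159. I'll slide the cup first.

```bash
cat >> h.py <<'E'
def units(P,Rt): # travel/rot units from the present pose to (P,Rt matrix)
    s=env.get_state(); q=s["orientation"]; R=Ro.from_quat([q[1],q[2],q[3],q[0]])
    tr=R.inv().apply(np.array(P)-s["tcp_pos"])/.12; ro=(R.inv()*Ro.from_matrix(Rt)).as_rotvec()/np.radians(60)
    print("clock",round(s["clock"],2),"tcp",np.round(s["tcp_pos"],4),"gap",round(s["finger_gap"],4),"travel",np.round(tr,3),"rot",np.round(ro,3),"j",np.round(s["joint_pos"],2))
def frame(z,y): # tool z and closing axis
    z=np.array(z,float);z/=np.linalg.norm(z);y=np.array(y,float);y-=z*(y@z);y/=np.linalg.norm(y);return np.c_[np.cross(y,z),y,z]
E
A='{"travel":[-0.953,-0.556,-0.05],"rot":[0,0,0],"fingers":0.4}'
python3 -m pendant '[{"travel":[-0.953,-0.556,-0.05],"rot":[0,0,0],"fingers":0.4},{"travel":[-0.953,-0.556,-0.05],"rot":[0,0,0],"fingers":0.4},{"travel":[-0.953,-0.556,-0.05],"rot":[0,0,0],"fingers":0.4}]' 60
python3 -m pendant '[{"travel":[-0.953,-0.556,-0.05],"rot":[0,0,0],"fingers":0.4},{"travel":[-0.953,-0.556,-0.05],"rot":[0,0,0],"fingers":0.4},{"travel":[-0.953,-0.556,-0.05],"rot":[0,0,0],"fingers":0.4}]'
python3 -m pendant '[{"travel":[-0.953,-0.556,-0.05],"rot":[0,0,0],"fingers":0.4},{"travel":[-0.953,-0.556,-0.05],"rot":[0,0,0],"fingers":0.4},{"travel":[-0.953,-0.556,-0.05],"rot":[0,0,0],"fingers":0.4}]'
python3 -m pendant '[{"travel":[-0.953,-0.556,-0.05],"rot":[0,0,0],"fingers":0.4},{"travel":[-0.953,-0.556,-0.05],"rot":[0,0,0],"fingers":0.4},{"travel":[-0.953,-0.556,-0.05],"rot":[0,0,0],"fingers":0.4}]'
python3 -m pendant '[{"travel":[-0.953,-0.556,-0.05],"rot":[0,0,-0.378],"fingers":0.4},{"travel":[-0.953,-0.556,-0.05],"rot":[0,0,-0.378],"fingers":0.4},{"travel":[-0.953,-0.556,-0.05],"rot":[0,0,-0.378],"fingers":0.4},{"travel":[-0.953,-0.556,-0.05],"rot":[0,0,-0.378],"fingers":0.4}]'
python3 -c "
from h import *
units([.621,-.015,.188],frame([0,0,-1],[.025,1,0]))"
```

```text
clock: 1.7
tcp_pos: [0.3134, 0.4151, 0.2564]
orientation: [0.0, 0.209, 0.978, -0.0]
wrist_force: [-0.1, -0.8, 0.5]
finger_gap: 0.0596
grip_force: 0.0
clock: 2.0
tcp_pos: [0.3909, 0.307, 0.2627]
orientation: [0.0, 0.21, 0.978, 0.0]
wrist_force: [0.5, 0.6, -0.2]
finger_gap: 0.0599
grip_force: 0.0
clock: 2.3
tcp_pos: [0.4681, 0.1991, 0.2686]
orientation: [0.001, 0.21, 0.978, 0.0]
wrist_force: [-0.3, 0.6, -0.2]
finger_gap: 0.0598
grip_force: 0.0
clock: 2.6
tcp_pos: [0.5452, 0.0911, 0.2744]
orientation: [0.001, 0.21, 0.978, -0.0]
wrist_force: [0.5, -0.4, 0.0]
finger_gap: 0.0596
grip_force: 0.0
clock: 3.0
tcp_pos: [0.6228, -0.0179, 0.2793]
orientation: [0.0, 0.015, 1.0, -0.0]
wrist_force: [-0.0, -0.1, -0.4]
finger_gap: 0.0599
grip_force: 0.0
clock 3.0 tcp [ 0.6228 -0.0179  0.2793] gap 0.0599 travel [0.016 0.025 0.761] rot [-0.001  0.001 -0.004] j [-0.16  0.41  0.25  1.41 -0.   -0.13]
```

```bash
python3 -m pendant '[{"travel":[0.016,0.02,0.4],"rot":[0,0,0],"fingers":0.4},{"travel":[0.016,0.02,0.75],"rot":[0,0,0],"fingers":0.4},{"travel":[0.016,0.02,0.75],"rot":[0,0,0],"fingers":0.4},{"travel":[0.016,0.02,0.75],"rot":[0,0,0],"fingers":-0.6},{"travel":[0.016,0.02,0.75],"rot":[0,0,0],"fingers":-0.6},{"travel":[0.016,0.02,0.75],"rot":[0,0,0],"fingers":-0.6},{"travel":[0.016,0.02,0.75],"rot":[0,0,0],"fingers":-0.6},{"travel":[0.016,0.02,0.75],"rot":[0,0,0],"fingers":-0.6}]' 40
python3 -c "
from h import *
units([.621-.007,-.288,.188],frame([0,0,-1],[.025,1,0]))"
```

```text
clock: 3.8
tcp_pos: [0.62, -0.0119, 0.1936]
orientation: [0.002, 0.013, 1.0, -0.001]
wrist_force: [-2.5, -2.3, 7.2]
finger_gap: 0.0254
grip_force: 40.5
clock 3.8 tcp [ 0.62   -0.0119  0.1936] gap 0.0254 travel [-0.01  -2.301  0.05 ] rot [-0.001  0.005 -0.001] j [-0.15  0.42  0.06  1.21 -0.   -0.12]
```

```bash
python3 -m pendant '[{"travel":[0,-0.2,0],"rot":[0,0,0],"fingers":-0.6},{"travel":[0,-0.4,0],"rot":[0,0,0],"fingers":-0.6},{"travel":[0,-0.6,0],"rot":[0,0,0],"fingers":-0.6},{"travel":[0,-0.763,0],"rot":[0,0,0],"fingers":-0.6}]'
python3 -m pendant '[{"travel":[0,-0.2,0],"rot":[0,0,0],"fingers":-0.6},{"travel":[0,-0.4,0],"rot":[0,0,0],"fingers":-0.6},{"travel":[0,-0.6,0],"rot":[0,0,0],"fingers":-0.6},{"travel":[0,-0.763,0],"rot":[0,0,0],"fingers":-0.6}]'
python3 -m pendant '[{"travel":[0,-0.2,0],"rot":[0,0,0],"fingers":-0.6},{"travel":[0,-0.4,0],"rot":[0,0,0],"fingers":-0.6},{"travel":[0,-0.6,0],"rot":[0,0,0],"fingers":-0.6},{"travel":[0,-0.763,0],"rot":[0,0,0],"fingers":-0.6},{"travel":[0,-0.763,0],"rot":[0,0,0],"fingers":-0.6}]'
```

```text
clock: 4.2
tcp_pos: [0.6178, -0.1029, 0.1937]
orientation: [0.003, 0.013, 1.0, 0.001]
wrist_force: [-0.7, 4.4, 6.0]
finger_gap: 0.0252
grip_force: 40.6
clock: 4.6
tcp_pos: [0.6156, -0.1948, 0.1937]
orientation: [0.003, 0.013, 1.0, 0.0]
wrist_force: [0.8, 5.0, 6.6]
finger_gap: 0.0256
grip_force: 40.5
clock: 5.1
tcp_pos: [0.6134, -0.2893, 0.1937]
orientation: [0.003, 0.014, 1.0, -0.002]
wrist_force: [0.9, -3.6, 4.9]
finger_gap: 0.0256
grip_force: 40.3
```

```bash
python3 -m pendant '[{"travel":[0,0,0],"rot":[0,0,0],"fingers":0.1},{"travel":[0,0,0],"rot":[0,0,0],"fingers":0.1},{"travel":[0,0,0],"rot":[0,0,0],"fingers":0.1},{"travel":[0,0,-0.4],"rot":[0,0,0],"fingers":0.1},{"travel":[0,0,-0.8],"rot":[0,0,0],"fingers":0.1},{"travel":[0,0,-0.8],"rot":[0,0,0],"fingers":0.1}]'
python3 -m pendant '[{"travel":[0.364,0.965,0],"rot":[0,0,0],"fingers":0.1},{"travel":[0.364,0.965,0],"rot":[0,0,0],"fingers":0.1},{"travel":[0.364,0.965,0],"rot":[0,0,0],"fingers":0.1}]' |head -2
python3 -m pendant '[{"travel":[0.364,0.965,0],"rot":[0,0,0],"fingers":0.1},{"travel":[0.364,0.965,0],"rot":[0,0,0],"fingers":0.1},{"travel":[0.364,0.965,0],"rot":[0,0,0],"fingers":0.1}]' |head -2
python3 -m pendant '[{"travel":[0.364,0.965,0],"rot":[0,0,0],"fingers":0.1},{"travel":[0.364,0.965,0],"rot":[0,0,0],"fingers":0.1},{"travel":[0.364,0.965,0],"rot":[0,0,0],"fingers":0.1}]' |head -2
python3 -m pendant '[{"travel":[0.364,0.965,0],"rot":[0,0,0.9],"fingers":0.1},{"travel":[0.364,0.965,0],"rot":[0,0,0.9],"fingers":0.1},{"travel":[0.364,0.965,0],"rot":[0,0,0.9],"fingers":0.1},{"travel":[0.364,0.965,0],"rot":[0,0,0.9],"fingers":0.1},{"travel":[0.364,0.965,0],"rot":[0,0,0.9],"fingers":0.1},{"travel":[0.364,0.965,0],"rot":[0,0,0.9],"fingers":0.1},{"travel":[0.364,0.965,0],"rot":[0,0,0.9],"fingers":0.1}]' |head -2
python3 -m pendant '[{"travel":[0,0,0],"rot":[0,0,0.9],"fingers":0.1},{"travel":[0,0,0.3],"rot":[0,0,0.9],"fingers":0.1},{"travel":[0,0,0.5],"rot":[0,0,0.9],"fingers":0.1},{"travel":[0,0,0.9],"rot":[0,0,0.9],"fingers":0.1},{"travel":[0,0,0.9],"rot":[0,0,0.9],"fingers":0.1},{"travel":[0,0,0.9],"rot":[0,0,0.9],"fingers":0.1},{"travel":[0,0,0.9],"rot":[0,0,0.9],"fingers":0.1}]' |head -2
python3 -m pendant '[{"travel":[0,0,0],"rot":[0,0,0.843],"fingers":0.1},{"travel":[0,0,0],"rot":[0,0,0.843],"fingers":0.1},{"travel":[0,0,0],"rot":[0,0,0.843],"fingers":0.1},{"travel":[0,0,0],"rot":[0,0,0.843],"fingers":0.1},{"travel":[0,0,0],"rot":[0,0,0.843],"fingers":0.1},{"travel":[0,0,0],"rot":[0,0,0.843],"fingers":0.1},{"travel":[0,0,0],"rot":[0,0,0.843],"fingers":0.1}]' |head -2
python3 - <<'E'
from h import *
for c in("top","side"):
    p,d=env.read_camera(c); W=cloud(c,d)
    x,y,z=W[...,0],W[...,1],W[...,2]
    m=(z>.15)&(z<.166)&(x>.49)&(x<.6)&(y<-.18)&(y>-.4); w=np.ascontiguousarray(W[m][:,:2].astype(np.float32)); print(c,"rim",len(w),cv2.minAreaRect(w))
    m=(z>.18)&(z<.22)&(x>.58)&(x<.68)&(y<-.2)&(y>-.4); print("tab",W[m].mean(0))
    cv2.imwrite(f"pics/{c}1.png",p)
units([.450,.178,.022],frame([0,0,-1],[.342,-.94,0]))
E
```

```text
clock: 5.7
tcp_pos: [0.6138, -0.2865, 0.2944]
orientation: [0.005, 0.013, 1.0, -0.003]
wrist_force: [1.1, -1.3, 1.1]
finger_gap: 0.0467
grip_force: 0.0
clock: 6.0
tcp_pos: [0.5694, -0.1654, 0.2865]
clock: 6.3
tcp_pos: [0.5283, -0.0484, 0.2867]
clock: 6.6
tcp_pos: [0.4875, 0.0681, 0.2867]
clock: 7.3
tcp_pos: [0.4484, 0.1823, 0.2864]
clock: 8.0
tcp_pos: [0.4482, 0.182, 0.1778]
clock: 8.7
tcp_pos: [0.4486, 0.182, 0.1784]
top rim 309 ((0.5573776960372925, -0.2869932949542999), (0.1351991891860962, 0.08561551570892334), 89.84037017822266)
tab [ 0.61283684 -0.28580113  0.20305378]
side rim 392 ((0.5575846433639526, -0.28894954919815063), (0.13862651586532593, 0.0836111530661583), 89.89439392089844)
tab [ 0.61542034 -0.29600938  0.19744266]
clock 8.8 tcp [0.4487 0.1819 0.1784] gap 0.0474 travel [-1.000e-03  3.500e-02  1.303e+00] rot [-0.    -0.     0.003] j [ 0.22  0.17 -0.32  1.08  0.    3.01]
```

The cup's centre is now at y ≈ -0.288, which is over the drain. I'll go down on the spoon.

```bash
python3 -m pendant '[{"travel":[0,0.035,0.4],"rot":[0,0,0],"fingers":0.1},{"travel":[0,0.035,0.8],"rot":[0,0,0],"fingers":0.1},{"travel":[0,0.035,0.9],"rot":[0,0,0],"fingers":0.1},{"travel":[0,0.035,0.9],"rot":[0,0,0],"fingers":0.1}]' 
python3 -m pendant '[{"travel":[0,0,0.2],"rot":[0,0,0],"fingers":0.1},{"travel":[0,0,0.4],"rot":[0,0,0],"fingers":0.1},{"travel":[0,0,0.4],"rot":[0,0,0],"fingers":0.1},{"travel":[0,0,0.4],"rot":[0,0,0],"fingers":-1},{"travel":[0,0,0.4],"rot":[0,0,0],"fingers":-1},{"travel":[0,0,0.4],"rot":[0,0,0],"fingers":-1},{"travel":[0,0,0.4],"rot":[0,0,0],"fingers":-1},{"travel":[0,0,0.4],"rot":[0,0,0],"fingers":-1}]' 50
```

```text
clock: 9.2
tcp_pos: [0.4484, 0.1774, 0.0688]
orientation: [0.0, 0.985, 0.174, -0.002]
wrist_force: [0.0, -0.2, -0.3]
finger_gap: 0.0473
grip_force: 0.0
clock: 10.0
tcp_pos: [0.4521, 0.1781, 0.0245]
orientation: [-0.0, 0.985, 0.173, 0.002]
wrist_force: [-0.4, 0.0, 5.4]
finger_gap: 0.014
grip_force: 49.4
```

```bash
python3 -m pendant '[{"travel":[0,0,-0.3],"rot":[0,0,0],"fingers":-1},{"travel":[0,0,-0.6],"rot":[0,0,-0.2],"fingers":-1},{"travel":[0,0,-0.9],"rot":[0,0,-0.9],"fingers":-1},{"travel":[0,0,-0.9],"rot":[0,0,-0.9],"fingers":-1},{"travel":[0,0,-0.9],"rot":[0,0,-0.9],"fingers":-1},{"travel":[0,0,-0.9],"rot":[0,0,-0.9],"fingers":-1},{"travel":[0,0,-0.9],"rot":[0,0,-0.9],"fingers":-1},{"travel":[0,0,-0.9],"rot":[0,0,-0.9],"fingers":-1}]'
python3 -m pendant '[{"travel":[0,0,-0.3],"rot":[0,0,-0.9],"fingers":-1},{"travel":[0,0,-0.6],"rot":[0,0,-0.9],"fingers":-1},{"travel":[0,0,-0.9],"rot":[0,0,-0.9],"fingers":-1},{"travel":[0,0,-0.9],"rot":[0,0,-0.9],"fingers":-1},{"travel":[0,0,-0.9],"rot":[0,0,-0.9],"fingers":-1},{"travel":[0,0,-0.9],"rot":[0,0,-0.9],"fingers":-1},{"travel":[0,0,-0.9],"rot":[0,0,-0.9],"fingers":-1}]' |sed -n 2,3p
python3 -m pendant '[{"travel":[0,0,-0.3],"rot":[0,0,-0.867],"fingers":-1},{"travel":[0,0,-0.6],"rot":[0,0,-0.867],"fingers":-1},{"travel":[0,0,-0.8],"rot":[0,0,-0.867],"fingers":-1},{"travel":[0,0,-0.8],"rot":[0,0,-0.867],"fingers":-1},{"travel":[0,0,-0.8],"rot":[0,0,-0.867],"fingers":-1},{"travel":[0,0,-0.8],"rot":[0,0,-0.867],"fingers":-1},{"travel":[0,0,-0.8],"rot":[0,0,-0.867],"fingers":-1}]'
python3 - <<'E'
from h import *
c,s=np.cos(np.radians(20)),np.sin(np.radians(20))
units([.53,-.3195,.34],frame([c,0,-s],[0,1,0]))
units([.53,-.3195,.34],frame([0,0,-1],[0,1,0]))
E
```

```text
clock: 10.8
tcp_pos: [0.4508, 0.1778, 0.1317]
orientation: [0.0, 0.798, 0.603, 0.001]
wrist_force: [-1.0, 0.2, -0.6]
finger_gap: 0.014
grip_force: 49.1
tcp_pos: [0.4505, 0.1777, 0.2398]
orientation: [0.001, 0.437, 0.899, 0.001]
clock: 12.2
tcp_pos: [0.4502, 0.1777, 0.3356]
orientation: [0.001, -0.0, 1.0, 0.0]
wrist_force: [-0.5, 0.7, -0.4]
finger_gap: 0.0139
grip_force: 49.1
clock 12.2 tcp [0.4502 0.1777 0.3356] gap 0.0139 travel [-0.665 -4.143 -0.038] rot [ 0.    -1.165 -0.   ] j [0.21 0.12 0.01 1.46 0.   0.21]
clock 12.2 tcp [0.4502 0.1777 0.3356] gap 0.0139 travel [-0.665 -4.143 -0.038] rot [0.    0.002 0.   ] j [0.21 0.12 0.01 1.46 0.   0.21]
```

```bash
for i in 1; do python3 -m pendant '[{"travel":[-0.08,-0.4,0],"rot":[0,0,0],"fingers":-1},{"travel":[-0.08,-0.83,0],"rot":[0,0,0],"fingers":-1},{"travel":[-0.08,-0.83,0],"rot":[0,0,0],"fingers":-1}]' |sed -n 2p
python3 -m pendant '[{"travel":[-0.08,-0.4,0],"rot":[0,0,0],"fingers":-1},{"travel":[-0.08,-0.83,0],"rot":[0,0,0],"fingers":-1},{"travel":[-0.08,-0.83,0],"rot":[0,0,0],"fingers":-1}]' |sed -n 2p
python3 -m pendant '[{"travel":[-0.08,-0.4,0],"rot":[0,0,0],"fingers":-1},{"travel":[-0.08,-0.83,0],"rot":[0,0,0],"fingers":-1},{"travel":[-0.08,-0.83,0],"rot":[0,0,0],"fingers":-1}]' |sed -n 2p
python3 -m pendant '[{"travel":[-0.08,-0.4,0],"rot":[0,0,0],"fingers":-1},{"travel":[-0.08,-0.83,0],"rot":[0,0,0],"fingers":-1},{"travel":[-0.08,-0.83,0],"rot":[0,0,0],"fingers":-1}]' |sed -n 2p
python3 -m pendant '[{"travel":[-0.08,-0.4,0],"rot":[0,0,0],"fingers":-1},{"travel":[-0.08,-0.83,0],"rot":[0,0,0],"fingers":-1},{"travel":[-0.08,-0.83,0],"rot":[0,0,0],"fingers":-1}]' |sed -n 2p
done
python3 -m pendant '[{"travel":[0,0,0],"rot":[0,-0.1,0],"fingers":-1},{"travel":[0,0,0],"rot":[0,-0.2,0],"fingers":-1},{"travel":[0,0,0],"rot":[0,-0.3,0],"fingers":-1},{"travel":[0,0,0],"rot":[0,-0.4,0],"fingers":-1},{"travel":[0,0,0],"rot":[0,-0.5,0],"fingers":-1},{"travel":[0,0,0],"rot":[0,-0.6,0],"fingers":-1}]'
python3 -m pendant '[{"travel":[0,0,0],"rot":[0,-0.1,0],"fingers":-1},{"travel":[0,0,0],"rot":[0,-0.2,0],"fingers":-1},{"travel":[0,0,0],"rot":[0,-0.3,0],"fingers":-1},{"travel":[0,0,0],"rot":[0,-0.4,0],"fingers":-1},{"travel":[0,0,0],"rot":[0,-0.5,0],"fingers":-1},{"travel":[0,0,0],"rot":[0,-0.567,0],"fingers":-1},{"travel":[0,0,0],"rot":[0,-0.567,0],"fingers":-1},{"travel":[0,0,0],"rot":[0,-0.567,0],"fingers":-1}]'
python3 - <<'E'
from h import *
c,s=np.cos(np.radians(20)),np.sin(np.radians(20))
units([.564,-.3195,.34],frame([c,0,-s],[0,1,0]))
p,d=env.read_camera("side"); cv2.imwrite("pics/side2.png",p)
E
```

```text
tcp_pos: [0.46, 0.0738, 0.3349]
tcp_pos: [0.4696, -0.0259, 0.3346]
tcp_pos: [0.4792, -0.1252, 0.3342]
tcp_pos: [0.4888, -0.2245, 0.3338]
tcp_pos: [0.4983, -0.3238, 0.3331]
clock: 14.3
tcp_pos: [0.4983, -0.3179, 0.3353]
orientation: [0.311, 0.0, 0.95, 0.001]
wrist_force: [-0.4, 0.2, -0.7]
finger_gap: 0.0139
grip_force: 49.6
clock: 15.1
tcp_pos: [0.4982, -0.3189, 0.334]
orientation: [0.573, 0.001, 0.82, 0.001]
wrist_force: [0.6, -0.4, -0.4]
finger_gap: 0.0139
grip_force: 49.7
clock 15.1 tcp [ 0.4982 -0.3189  0.334 ] gap 0.0139 travel [-0.236 -0.005  0.498] rot [ 0.001 -0.001 -0.003] j [-1.14 -0.13 -0.83  0.01  1.02 -0.64]
```

View pics/side2.png

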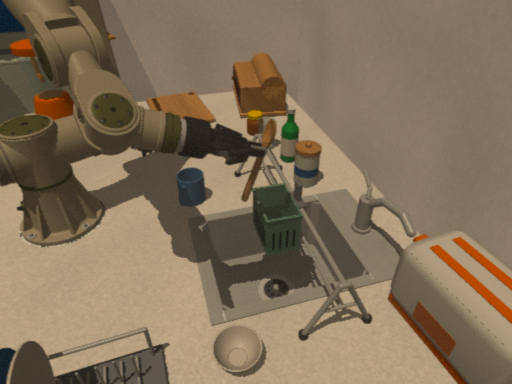

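```bash
python3 -m pendant '[{"travel":[-0.09,0,0.25],"rot":[0,0,0],"fingers":-1},{"travel":[-0.188,-0.005,0.517],"rot":[0,0,0],"fingers":-1},{"travel":[-0.188,-0.005,0.517],"rot":[0,0,0],"fingers":-1},{"travel":[-0.188,-0.005,0.517],"rot":[0,0,0],"fingers":-1}]'
cat > meas.py <<'E'
from h import *
import sys
n=sys.argv[1]; cs,sn=np.cos(np.radians(20)),np.sin(np.radians(20))
s=env.get_state(); P=s["tcp_pos"]; ax=P+.016*np.array([cs,0,-sn])
for c in("top","side"):
    p,d=env.read_camera(c); W=cloud(c,d); cv2.imwrite(f"pics/{c}_{n}.png",p)
    for o in env.outline_of(c,n)[:1]:
        w=W[o["mask"]]; w=w[~np.isnan(w[:,0])]; w=w[(np.abs(w-P)<[.12,.08,.2]).all(1)&(w[:,2]>.12)]
        if len(w)<5: print(c,"none",o["conf"]);continue
        lo=w[w[:,2]<np.percentile(w[:,2],8)]
        print(c,o["conf"],len(w),"low end",lo.mean(0),"zmin,max",w[:,2].min(),w[:,2].max())
units([.564,P[1],.19],frame([cs,0,-sn],[0,1,0]))
print("predicted end",ax+float(sys.argv[2])*np.array([-sn,0,-cs]))
E
python3 meas.py wooden_spoon .128
```

```text
clock: 15.55
tcp_pos: [0.5651, -0.3203, 0.3351]
orientation: [0.574, -0.001, 0.819, 0.001]
wrist_force: [0.1, -0.5, -1.3]
finger_gap: 0.0139
grip_force: 49.6
top 0.62 212 low end [ 0.57666529 -0.32035144  0.33398845] zmin,max 0.31866807092484056 0.3973812023333254
side 0.7 640 low end [ 0.54093746 -0.3263225   0.21979021] zmin,max 0.20836690180970063 0.3953176582165511
clock 15.75 tcp [ 0.5635 -0.3212  0.3345] gap 0.0138 travel [1.13  0.006 0.415] rot [-0.001  0.    -0.001] j [-1.   -0.04 -0.8  -0.17  0.91 -0.49]
predicted end [ 0.53631222 -0.32032551  0.20930686]
```

```bash
python3 -m pendant '[{"travel":[0.15,0,0.05],"rot":[0,0,0],"fingers":-1},{"travel":[0.3,0,0.11],"rot":[0,0,0],"fingers":-1},{"travel":[0.45,0,0.165],"rot":[0,0,0],"fingers":-1},{"travel":[0.6,0,0.22],"rot":[0,0,0],"fingers":-1},{"travel":[0.6,0,0.22],"rot":[0,0,0],"fingers":-1}]'
python3 -m pendant '[{"travel":[0.15,0,0.055],"rot":[0,0,0],"fingers":-1},{"travel":[0.3,0,0.11],"rot":[0,0,0],"fingers":-1},{"travel":[0.45,0,0.165],"rot":[0,0,0],"fingers":-1},{"travel":[0.57,0,0.21],"rot":[0,0,0],"fingers":-1},{"travel":[0.57,0,0.21],"rot":[0,0,0],"fingers":-1},{"travel":[0.57,0,0.21],"rot":[0,0,0],"fingers":-1}]'
```

```text
clock: 16.25
tcp_pos: [0.5628, -0.3204, 0.2543]
orientation: [0.572, 0.002, 0.82, 0.002]
wrist_force: [0.3, 0.6, -0.1]
finger_gap: 0.0138
grip_force: 49.6
clock: 16.85
tcp_pos: [0.5646, -0.3217, 0.1856]
orientation: [0.574, 0.0, 0.819, -0.0]
wrist_force: [-0.4, -0.0, -0.7]
finger_gap: 0.0138
grip_force: 49.6
```

```bash
python3 -m pendant '[{"travel":[0,0,0],"rot":[0,0,0],"fingers":-0.5},{"travel":[0,0,0],"rot":[0,0,0],"fingers":-0.2},{"travel":[0,0,0],"rot":[0,0,0],"fingers":0.3},{"travel":[0,0,0],"rot":[0,0,0],"fingers":0.5},{"travel":[0,0,0],"rot":[0,0,0],"fingers":0.5},{"travel":[0,0,0],"rot":[0,0,0],"fingers":0.5},{"travel":[0,0,-0.3],"rot":[0,0,0],"fingers":0.5},{"travel":[0,0,-0.6],"rot":[0,0,0],"fingers":0.5},{"travel":[0,0,-0.9],"rot":[0,0,0],"fingers":0.5},{"travel":[0,0,-0.9],"rot":[0,0,0],"fingers":0.5}]'
python3 -c "
from h import *
p,d=env.read_camera('side'); cv2.imwrite('pics/side3.png',p)
units([.4,-.2,.3],frame([0,0,-1],[0,1,0]))
"
```

```text
clock: 17.85
tcp_pos: [0.4608, -0.3212, 0.2224]
orientation: [0.574, 0.002, 0.819, -0.0]
wrist_force: [0.3, -0.3, 0.7]
finger_gap: 0.064
grip_force: 0.0
clock 17.9 tcp [ 0.462  -0.3222  0.2227] gap 0.0642 travel [-0.429  1.015 -0.709] rot [-0.003  1.168 -0.003] j [-1.23  0.05 -1.01 -0.23  1.09 -0.76]
```

View pics/side3.png

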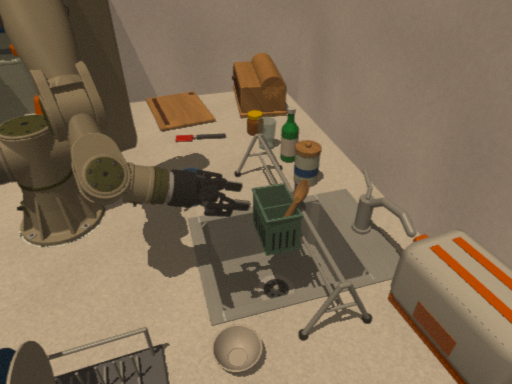

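The spoon stands in the cup with its head at (300,195), leaning back, and the gripper is clear. Next is the spatula.

```bash
python3 -m pendant '[{"travel":[-0.26,0,-0.095],"rot":[0,0.05,0],"fingers":0.2},{"travel":[-0.52,0,-0.19],"rot":[0,0.15,0],"fingers":0.2},{"travel":[-0.78,0,-0.285],"rot":[0,0.3,0],"fingers":0.2},{"travel":[-0.78,0,-0.285],"rot":[0,0.4,0],"fingers":0.2},{"travel":[-0.78,0,-0.285],"rot":[0,0.5,0],"fingers":0.2},{"travel":[-0.78,0,-0.285],"rot":[0,0.6,0],"fingers":0.2}]'
python3 -m pendant '[{"travel":[0,0,0],"rot":[0,0.567,0],"fingers":0.2},{"travel":[0,0,0],"rot":[0,0.567,0],"fingers":0.2},{"travel":[0,0,0],"rot":[0,0.567,0],"fingers":0.2},{"travel":[0,0,0],"rot":[0,0.567,0],"fingers":0.2},{"travel":[0,0,0],"rot":[0,0.567,0],"fingers":0.2}]'
python3 -c "
from h import *
units([.466,.3727,.25],frame([0,0,-1],[0,1,0]))
"
```

```text
clock: 18.5
tcp_pos: [0.4641, -0.322, 0.3237]
orientation: [0.291, -0.001, 0.957, -0.003]
wrist_force: [0.9, -1.8, -1.5]
finger_gap: 0.0514
grip_force: 0.0
clock: 19.0
tcp_pos: [0.4672, -0.3212, 0.3171]
orientation: [-0.002, -0.002, 1.0, 0.001]
wrist_force: [0.6, 0.7, -0.0]
finger_gap: 0.0513
grip_force: 0.0
clock 19.0 tcp [ 0.4672 -0.3212  0.3171] gap 0.0513 travel [-0.012  5.781  0.573] rot [ 0.002 -0.004  0.003] j [-0.74  0.29  0.18  1.46 -0.   -0.75]
```

```bash
python3 -m pendant '[{"travel":[0,0.45,0],"rot":[0,0,0],"fingers":0.2},{"travel":[0,0.965,0],"rot":[0,0,0],"fingers":0.2},{"travel":[0,0.965,0],"rot":[0,0,0],"fingers":0.2}]' |sed -n 2p
python3 -m pendant '[{"travel":[0,0.45,0],"rot":[0,0,0],"fingers":0.2},{"travel":[0,0.965,0],"rot":[0,0,0],"fingers":0.2},{"travel":[0,0.965,0],"rot":[0,0,0],"fingers":0.2}]' |sed -n 2p
python3 -m pendant '[{"travel":[0,0.45,0],"rot":[0,0,0],"fingers":0.2},{"travel":[0,0.965,0],"rot":[0,0,0],"fingers":0.2},{"travel":[0,0.965,0],"rot":[0,0,0],"fingers":0.2}]' |sed -n 2p
python3 -m pendant '[{"travel":[0,0.45,0],"rot":[0,0,0],"fingers":0.2},{"travel":[0,0.965,0],"rot":[0,0,0],"fingers":0.2},{"travel":[0,0.965,0],"rot":[0,0,0],"fingers":0.2}]' |sed -n 2p
python3 -m pendant '[{"travel":[0,0.45,0],"rot":[0,0,0],"fingers":0.2},{"travel":[0,0.965,0],"rot":[0,0,0],"fingers":0.2},{"travel":[0,0.965,0],"rot":[0,0,0],"fingers":0.2}]' |sed -n 2p
python3 -m pendant '[{"travel":[0,0.45,0],"rot":[0,0,0],"fingers":0.2},{"travel":[0,0.965,0],"rot":[0,0,-0.939],"fingers":0.2},{"travel":[0,0.965,0],"rot":[0,0,-0.939],"fingers":0.2},{"travel":[0,0.965,0],"rot":[0,0,-0.939],"fingers":0.2},{"travel":[0,0.965,0],"rot":[0,0,-0.939],"fingers":0.2},{"travel":[0,0.965,0],"rot":[0,0,-0.939],"fingers":0.2},{"travel":[0,0.965,0],"rot":[0,0,-0.939],"fingers":0.2},{"travel":[0,0.965,0],"rot":[0,0,-0.939],"fingers":0.2}]' |sed -n 2p
python3 -m pendant '[{"travel":[0,0,0.4],"rot":[0,0,-0.939],"fingers":0.2},{"travel":[0,0,0.8],"rot":[0,0,-0.939],"fingers":0.2},{"travel":[0,0,0.8],"rot":[0,0,-0.939],"fingers":0.2},{"travel":[0,0,0.8],"rot":[0,0,-0.939],"fingers":0.2},{"travel":[0,0,0.8],"rot":[0,0,-0.939],"fingers":0.2},{"travel":[0,0,0.8],"rot":[0,0,-0.939],"fingers":0.2},{"travel":[0,0,0.8],"rot":[0,0,-0.939],"fingers":0.2}]' |sed -n 2p
python3 -m pendant '[{"travel":[0,0,0.4],"rot":[0,0,-0.939],"fingers":0.2},{"travel":[0,0,0.8],"rot":[0,0,-0.939],"fingers":0.2},{"travel":[0,0,0.8],"rot":[0,0,-0.939],"fingers":0.2},{"travel":[0,0,0.8],"rot":[0,0,-0.939],"fingers":0.2},{"travel":[0,0,0.8],"rot":[0,0,-0.939],"fingers":0.2},{"travel":[0,0,0.8],"rot":[0,0,-0.939],"fingers":0.2},{"travel":[0,0,0.8],"rot":[0,0,-0.939],"fingers":0.2}]' |sed -n 2p
python3 - <<'E'
from h import *
R=frame([0,0,-1],[-.191,-.982,0])
units([.466,.3727,.022],R)
p,d=env.read_camera("side"); W=cloud("side",d)   # spatula check; top is hidden by the arm
for o in env.outline_of("side","spatula")[:1]:
    w=W[o["mask"]]; w=w[(w[:,2]>.004)&(w[:,2]<.03)]; print(o["conf"],w.min(0),w.max(0),len(w))
E
```

```text
tcp_pos: [0.463, -0.2017, 0.3208]
tcp_pos: [0.4629, -0.0861, 0.3213]
tcp_pos: [0.4631, 0.0298, 0.3212]
tcp_pos: [0.4634, 0.1458, 0.321]
tcp_pos: [0.4635, 0.2618, 0.3208]
tcp_pos: [0.4642, 0.3736, 0.3211]
tcp_pos: [0.4641, 0.3734, 0.2251]
tcp_pos: [0.4641, 0.3734, 0.1291]
clock 22.7 tcp [0.4641 0.3734 0.1291] gap 0.0515 travel [0.015 0.005 0.893] rot [-0.002 -0.002  0.004] j [ 0.54  0.41 -0.12  1.04  0.   -2.41]Traceback (most recent call last):
  File "<stdin>", line 6, in <module>
    return umr_minimum(a, axis, None, out, keepdims, initial, where)
ValueError: zero-size array to reduction operation minimum which has no identity
```

```bash
python3 -m pendant '[{"travel":[0.02,0,0.4],"rot":[0,0,0],"fingers":0.2},{"travel":[0.02,0,0.7],"rot":[0,0,0],"fingers":0.2},{"travel":[0.02,0,0.89],"rot":[0,0,0],"fingers":0.2},{"travel":[0.02,0,0.89],"rot":[0,0,0],"fingers":0.2},{"travel":[0.02,0,0.89],"rot":[0,0,0],"fingers":-1},{"travel":[0.02,0,0.89],"rot":[0,0,0],"fingers":-1},{"travel":[0.02,0,0.89],"rot":[0,0,0],"fingers":-1},{"travel":[0.02,0,0.89],"rot":[0,0,0],"fingers":-1},{"travel":[0.02,0,0.89],"rot":[0,0,0],"fingers":-1},{"travel":[0.02,0,0.89],"rot":[0,0,0],"fingers":-1}]' 50
```

```text
clock: 23.8
tcp_pos: [0.4673, 0.3743, 0.0247]
orientation: [-0.001, 0.995, -0.096, 0.002]
wrist_force: [-0.4, 0.4, 6.5]
finger_gap: 0.0165
grip_force: 51.4
```

```bash
python3 -m pendant '[{"travel":[0,0,-0.3],"rot":[0,0,0],"fingers":-1},{"travel":[0,0,-0.6],"rot":[0,0,0.2],"fingers":-1},{"travel":[0,0,-0.9],"rot":[0,0,0.939],"fingers":-1},{"travel":[0,0,-0.9],"rot":[0,0,0.939],"fingers":-1},{"travel":[0,0,-0.9],"rot":[0,0,0.939],"fingers":-1},{"travel":[0,0,-0.9],"rot":[0,0,0.939],"fingers":-1},{"travel":[0,0,-0.9],"rot":[0,0,0.939],"fingers":-1},{"travel":[0,0,-0.9],"rot":[0,0,0.939],"fingers":-1}]'
python3 -m pendant '[{"travel":[0,0,-0.3],"rot":[0,0,0.939],"fingers":-1},{"travel":[0,0,-0.6],"rot":[0,0,0.939],"fingers":-1},{"travel":[0,0,-0.9],"rot":[0,0,0.939],"fingers":-1},{"travel":[0,0,-0.9],"rot":[0,0,0.939],"fingers":-1},{"travel":[0,0,-0.9],"rot":[0,0,0.939],"fingers":-1},{"travel":[0,0,-0.9],"rot":[0,0,0.939],"fingers":-1},{"travel":[0,0,-0.9],"rot":[0,0,0.939],"fingers":-1}]' |sed -n 2,3p
python3 -m pendant '[{"travel":[0,0,-0.3],"rot":[0,0,0.939],"fingers":-1},{"travel":[0,0,-0.6],"rot":[0,0,0.939],"fingers":-1},{"travel":[0,0,-0.8],"rot":[0,0,0.939],"fingers":-1},{"travel":[0,0,-0.8],"rot":[0,0,0.939],"fingers":-1},{"travel":[0,0,-0.8],"rot":[0,0,0.939],"fingers":-1},{"travel":[0,0,-0.8],"rot":[0,0,0.939],"fingers":-1},{"travel":[0,0,-0.8],"rot":[0,0,0.939],"fingers":-1}]'
python3 - <<'E'
from h import *
units([.50,-.2545,.34],frame([0,0,-1],[0,1,0]))
# where does the spoon stand now?
for c in("top","side"):
    p,d=env.read_camera(c); W=cloud(c,d); cv2.imwrite(f"pics/{c}4.png",p)
    for o in env.outline_of(c,"wooden_spoon")[:1]:
        w=W[o["mask"]]; w=w[(w[:,2]>.05)&(abs(w[:,0]-.6)<.1)]; e=np.linalg.svd(w-w.mean(0),full_matrices=False)[2][0]
        print(c,o["conf"],len(w),"top",w[w[:,2].argmax()],"lowest seen",w[w[:,2].argmin()],"axis",e)
E
```

```text
clock: 24.6
tcp_pos: [0.4658, 0.3735, 0.1311]
orientation: [-0.0, 0.831, -0.557, 0.0]
wrist_force: [-0.3, 0.8, -0.5]
finger_gap: 0.0166
grip_force: 50.6
tcp_pos: [0.4657, 0.3735, 0.2391]
orientation: [0.0, -0.47, 0.883, 0.0]
clock: 26.0
tcp_pos: [0.4656, 0.3734, 0.3351]
orientation: [0.0, 0.003, 1.0, 0.0]
wrist_force: [0.3, -1.1, -0.6]
finger_gap: 0.0164
grip_force: 50.6
clock 26.0 tcp [0.4656 0.3734 0.3351] gap 0.0164 travel [-0.317 -5.231 -0.044] rot [ 0.001  0.001 -0.005] j [0.54 0.35 0.31 1.52 0.   0.55]
top 0.6 280 top [ 0.61732962 -0.324401    0.23687753] lowest seen [ 0.5423166  -0.31430679  0.05286262] axis [-0.46444741  0.01072485 -0.88553576]
side 0.93 336 top [ 0.62223624 -0.32608994  0.23336512] lowest seen [ 0.59188284 -0.29171674  0.12686984] axis [-0.46467862 -0.0659693  -0.88301859]
```

```bash
python3 -m pendant '[{"travel":[-0.05,-0.4,0],"rot":[0,0,0],"fingers":-1},{"travel":[-0.05,-0.87,0],"rot":[0,0,0],"fingers":-1},{"travel":[-0.05,-0.87,0],"rot":[0,0,0],"fingers":-1}]' |sed -n 2p
python3 -m pendant '[{"travel":[-0.05,-0.4,0],"rot":[0,0,0],"fingers":-1},{"travel":[-0.05,-0.87,0],"rot":[0,0,0],"fingers":-1},{"travel":[-0.05,-0.87,0],"rot":[0,0,0],"fingers":-1}]' |sed -n 2p
python3 -m pendant '[{"travel":[-0.05,-0.4,0],"rot":[0,0,0],"fingers":-1},{"travel":[-0.05,-0.87,0],"rot":[0,0,0],"fingers":-1},{"travel":[-0.05,-0.87,0],"rot":[0,0,0],"fingers":-1}]' |sed -n 2p
python3 -m pendant '[{"travel":[-0.05,-0.4,0],"rot":[0,0,0],"fingers":-1},{"travel":[-0.05,-0.87,0],"rot":[0,0,0],"fingers":-1},{"travel":[-0.05,-0.87,0],"rot":[0,0,0],"fingers":-1}]' |sed -n 2p
python3 -m pendant '[{"travel":[-0.05,-0.4,0],"rot":[0,0,0],"fingers":-1},{"travel":[-0.05,-0.87,0],"rot":[0,0,0],"fingers":-1},{"travel":[-0.05,-0.87,0],"rot":[0,0,0],"fingers":-1}]' |sed -n 2p
python3 -m pendant '[{"travel":[-0.05,-0.4,0],"rot":[0,0,0],"fingers":-1},{"travel":[-0.05,-0.87,0],"rot":[0,0,0],"fingers":-1},{"travel":[-0.05,-0.87,0],"rot":[0,0,0],"fingers":-1}]' |sed -n 2p
python3 -m pendant '[{"travel":[0,0,0],"rot":[0,-0.1,0],"fingers":-1},{"travel":[0,0,0],"rot":[0,-0.2,0],"fingers":-1},{"travel":[0,0,0],"rot":[0,-0.3,0],"fingers":-1},{"travel":[0,0,0],"rot":[0,-0.4,0],"fingers":-1},{"travel":[0,0,0],"rot":[0,-0.5,0],"fingers":-1},{"travel":[0,0,0],"rot":[0,-0.6,0],"fingers":-1}]'
python3 -m pendant '[{"travel":[0,0,0],"rot":[0,-0.1,0],"fingers":-1},{"travel":[0,0,0],"rot":[0,-0.2,0],"fingers":-1},{"travel":[0,0,0],"rot":[0,-0.3,0],"fingers":-1},{"travel":[0,0,0],"rot":[0,-0.4,0],"fingers":-1},{"travel":[0,0,0],"rot":[0,-0.5,0],"fingers":-1},{"travel":[0,0,0],"rot":[0,-0.567,0],"fingers":-1},{"travel":[0,0,0],"rot":[0,-0.567,0],"fingers":-1},{"travel":[0,0,0],"rot":[0,-0.567,0],"fingers":-1}]'
python3 - <<'E'
from h import *
c,s=np.cos(np.radians(20)),np.sin(np.radians(20))
units([.558,-.253,.335],frame([c,0,-s],[0,1,0]))
E
```

```text
tcp_pos: [0.4713, 0.2651, 0.3348]
tcp_pos: [0.4776, 0.1609, 0.3349]
tcp_pos: [0.4838, 0.0566, 0.3346]
tcp_pos: [0.4899, -0.0477, 0.3343]
tcp_pos: [0.496, -0.1519, 0.334]
tcp_pos: [0.5019, -0.2562, 0.3335]
clock: 28.6
tcp_pos: [0.5017, -0.2508, 0.3352]
orientation: [0.311, -0.001, 0.95, 0.0]
wrist_force: [0.0, -0.6, -1.6]
finger_gap: 0.0163
grip_force: 50.6
clock: 29.4
tcp_pos: [0.5015, -0.2517, 0.334]
orientation: [0.573, 0.0, 0.82, 0.001]
wrist_force: [0.4, -0.9, -0.6]
finger_gap: 0.0163
grip_force: 50.7
clock 29.4 tcp [ 0.5015 -0.2517  0.334 ] gap 0.0163 travel [-0.17  -0.011  0.44 ] rot [ 0.001 -0.002 -0.001] j [-1.05 -0.24 -0.95 -0.07  0.95 -0.54]
```

```bash
python3 -m pendant '[{"travel":[-0.08,0,0.22],"rot":[0,0,0],"fingers":-1},{"travel":[-0.16,0.01,0.44],"rot":[0,0,0],"fingers":-1},{"travel":[-0.16,0.01,0.44],"rot":[0,0,0],"fingers":-1},{"travel":[-0.16,0.01,0.44],"rot":[0,0,0],"fingers":-1}]'
python3 meas.py spatula .106
```

```text
clock: 29.8
tcp_pos: [0.5586, -0.2512, 0.3353]
orientation: [0.573, -0.001, 0.819, 0.001]
wrist_force: [0.2, 0.5, -2.2]
finger_gap: 0.0167
grip_force: 50.6
top 0.59 422 low end [ 0.56862933 -0.26122709  0.26254105] zmin,max 0.14966146714434442 0.4218421535647229
side 0.74 676 low end [ 0.54333696 -0.25834229  0.24579918] zmin,max 0.23312773776897033 0.4188260584710528
clock 30.0 tcp [ 0.5572 -0.2519  0.3348] gap 0.0167 travel [1.114 0.006 0.466] rot [-0.001  0.    -0.   ] j [-0.92 -0.15 -0.91 -0.22  0.84 -0.42]
predicted end [ 0.53735114 -0.25116876  0.23024918]
```

View pics/side_spatula.png

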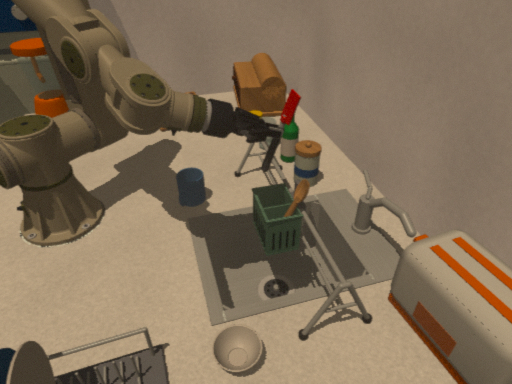

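The side view shows the spatula above the left compartment, blade up at (292,105) and handle end at (265,170). It agrees with the prediction within a few mm, so I'll lower it.

```bash
python3 -m pendant '[{"travel":[0.15,0,0.055],"rot":[0,0,0],"fingers":-1},{"travel":[0.3,0,0.11],"rot":[0,0,0],"fingers":-1},{"travel":[0.45,0,0.165],"rot":[0,0,0],"fingers":-1},{"travel":[0.6,0,0.22],"rot":[0,0,0],"fingers":-1},{"travel":[0.6,0,0.22],"rot":[0,0,0],"fingers":-1}]'
python3 -m pendant '[{"travel":[0.15,0,0.055],"rot":[0,0,0],"fingers":-1},{"travel":[0.3,0,0.11],"rot":[0,0,0],"fingers":-1},{"travel":[0.45,0,0.165],"rot":[0,0,0],"fingers":-1},{"travel":[0.61,0,0.225],"rot":[0,0,0],"fingers":-1},{"travel":[0.61,0,0.225],"rot":[0,0,0],"fingers":-1},{"travel":[0.61,0,0.225],"rot":[0,0,0],"fingers":-1}]'
```

```text
clock: 30.5
tcp_pos: [0.5585, -0.2544, 0.2581]
orientation: [0.572, 0.001, 0.82, 0.001]
wrist_force: [-0.8, 0.5, -1.4]
finger_gap: 0.0165
grip_force: 50.6
clock: 31.1
tcp_pos: [0.5726, -0.2725, 0.193]
orientation: [0.563, -0.006, 0.827, 0.009]
wrist_force: [0.5, 0.3, -0.4]
finger_gap: 0.0164
grip_force: 50.6
```

```bash
python3 - <<'E'
from h import *
c,s=np.cos(np.radians(20)),np.sin(np.radians(20))
units([.558,-.253,.19],frame([c,0,-s],[0,1,0]))
c,s=np.cos(np.radians(28)),np.sin(np.radians(28))
units([.558,-.253,.19],frame([c,0,-s],[0,1,0]))
c,s=np.cos(np.radians(20)),np.sin(np.radians(20)); g=np.radians(-12)
units([.558,-.253,.19],frame([c*np.cos(g),c*np.sin(g),-s],[-np.sin(g),np.cos(g),0]))
E
```

```text
clock 31.1 tcp [ 0.5726 -0.2725  0.193 ] gap 0.0164 travel [ 0.068  0.165 -0.101] rot [ 0.021 -0.025 -0.001] j [-0.92  0.2  -1.03 -0.63  0.86 -0.46]
clock 31.1 tcp [ 0.5726 -0.2725  0.193 ] gap 0.0164 travel [ 0.068  0.165 -0.101] rot [0.021 0.108 0.001] j [-0.92  0.2  -1.03 -0.63  0.86 -0.46]
clock 31.1 tcp [ 0.5726 -0.2725  0.193 ] gap 0.0164 travel [ 0.068  0.165 -0.101] rot [ 0.208 -0.026  0.07 ] j [-0.92  0.2  -1.03 -0.63  0.86 -0.46]
```

```bash
python3 -m pendant '[{"travel":[-0.19,0,0.037],"rot":[0,0.05,0],"fingers":-1},{"travel":[-0.19,0,0.037],"rot":[0,0.133,0],"fingers":-1},{"travel":[-0.19,0,0.037],"rot":[0,0.133,0],"fingers":-1},{"travel":[-0.19,0,0.037],"rot":[0,0.133,0],"fingers":-1}]'
python3 - <<'E'
from h import *
c,s=np.cos(np.radians(28)),np.sin(np.radians(28))
units([.571,-.253,.19],frame([c,0,-s],[0,1,0]))
E
```

```text
clock: 31.5
tcp_pos: [0.5862, -0.2725, 0.2166]
orientation: [0.507, -0.009, 0.862, 0.007]
wrist_force: [-6.3, 1.9, 7.9]
finger_gap: 0.0166
grip_force: 51.9
clock 31.5 tcp [ 0.5862 -0.2725  0.2166] gap 0.0166 travel [0.254 0.164 0.   ] rot [ 0.02  -0.019  0.007] j [-0.87  0.09 -0.87 -0.23  0.75 -0.54]
```

```bash
python3 -m pendant '[{"travel":[0.03,0.07,-0.06],"rot":[0,0,0],"fingers":-1},{"travel":[0.1,0.164,-0.06],"rot":[0.02,-0.019,0],"fingers":-1},{"travel":[0.17,0.164,-0.03],"rot":[0.02,-0.019,0],"fingers":-1},{"travel":[0.254,0.164,0],"rot":[0.02,-0.019,0],"fingers":-1},{"travel":[0.254,0.164,0],"rot":[0.02,-0.019,0],"fingers":-1}]'
python3 - <<'E'
from h import *
c,s=np.cos(np.radians(28)),np.sin(np.radians(28))
units([.571,-.253,.18],frame([c,0,-s],[0,1,0]))
E
```

```text
clock: 32.0
tcp_pos: [0.5682, -0.2511, 0.1837]
orientation: [0.511, -0.001, 0.859, 0.001]
wrist_force: [0.8, 0.6, -1.5]
finger_gap: 0.0165
grip_force: 50.6
clock 32.0 tcp [ 0.5682 -0.2511  0.1837] gap 0.0165 travel [ 0.016 -0.016  0.035] rot [ 0.002 -0.008 -0.   ] j [-0.86  0.11 -0.99 -0.41  0.73 -0.51]
```

```bash
python3 -m pendant '[{"travel":[0,0,0],"rot":[0,0,0],"fingers":-0.5},{"travel":[0,0,0],"rot":[0,0,0],"fingers":-0.1},{"travel":[0,0,0],"rot":[0,0,0],"fingers":0.3},{"travel":[0,0,0],"rot":[0,0,0],"fingers":0.5},{"travel":[0,0,0],"rot":[0,0,0],"fingers":0.5},{"travel":[0,0,0],"rot":[0,0,0],"fingers":0.5}]'
python3 -m pendant '[{"travel":[-0.15,0,-0.2],"rot":[0,0,0],"fingers":0.5},{"travel":[-0.3,0,-0.4],"rot":[0,0,0],"fingers":0.5},{"travel":[-0.45,0,-0.6],"rot":[0,0,0],"fingers":0.5},{"travel":[-0.6,0,-0.8],"rot":[0,0,0],"fingers":0.5},{"travel":[-0.6,0,-0.8],"rot":[0,0,0],"fingers":0.5}]'
python3 -c "
from h import *
p,d=env.read_camera('side'); cv2.imwrite('pics/side5.png',p)
units([.45,-.25,.3],frame([0,0,-1],[0,1,0]))
"
```

```text
clock: 32.6
tcp_pos: [0.57, -0.2529, 0.186]
orientation: [0.512, -0.002, 0.859, -0.0]
wrist_force: [0.6, 0.8, 1.1]
finger_gap: 0.0637
grip_force: 0.0
clock: 33.1
tcp_pos: [0.52, -0.2542, 0.3]
orientation: [0.514, -0.003, 0.858, -0.003]
wrist_force: [-0.2, -0.4, 0.6]
finger_gap: 0.0641
grip_force: 0.0
clock 33.15 tcp [ 0.5199 -0.2538  0.2977] gap 0.064 travel [ 0.258  0.032 -0.522] rot [-0.005  1.03   0.004] j [-0.97 -0.18 -0.86  0.07  0.81 -0.61]
```

View pics/side5.png

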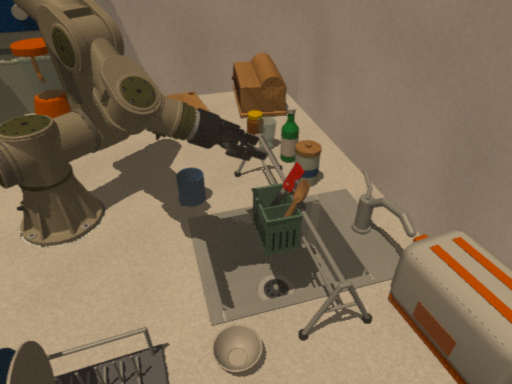

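Both tools stand in the cup, with the red blade at (293,177) and the spoon head at (302,192). I'll back the arm off a little and check the heights and leans.

```bash
python3 -m pendant '[{"travel":[-0.2,0,-0.1],"rot":[0,0.1,0],"fingers":0.5},{"travel":[-0.4,0,-0.2],"rot":[0,0.2,0],"fingers":0.5},{"travel":[-0.5,0.5,-0.3],"rot":[0,0.3,0],"fingers":0.5},{"travel":[-0.5,0.9,-0.4],"rot":[0,0.5,0],"fingers":0.5},{"travel":[-0.5,0.9,-0.4],"rot":[0,0.5,0],"fingers":0.5},{"travel":[-0.5,0.9,-0.4],"rot":[0,0.5,0],"fingers":0.5}]'
python3 - <<'E'
from h import *
for c in("top","side"):
    p,d=env.read_camera(c); W=cloud(c,d); x,y,z=W[...,0],W[...,1],W[...,2]
    for n in("wooden_spoon","spatula"):
      for o in env.outline_of(c,n)[:1]:
        w=W[o["mask"]]; w=w[(w[:,2]>.03)&(abs(w[:,0]-.58)<.1)&(abs(w[:,1]+.29)<.08)]
        if len(w)<20: print(c,n,"few");continue
        e=np.linalg.svd(w-w.mean(0),full_matrices=False)[2][0]
        print(c,n,round(o["conf"],2),len(w),"top",np.round(w[w[:,2].argmax()],3),"low seen",np.round(w[w[:,2].argmin()],3),"axis",np.round(e,2),"lean",np.degrees(np.arccos(abs(e[2]))))
    m=(z>.15)&(z<.162)&(x>.49)&(x<.6)&(y<-.18)&(y>-.4); w=np.ascontiguousarray(W[m][:,:2].astype(np.float32)); print(c,"rim",cv2.minAreaRect(w)[0])
    cv2.imwrite(f"pics/{c}6.png",p[130:330,200:400].repeat(3,0).repeat(3,1) if c=="top" else p)
E
```

```text
clock: 33.75
tcp_pos: [0.5074, -0.1425, 0.3711]
orientation: [0.273, -0.004, 0.962, -0.0]
wrist_force: [-0.4, -1.1, -0.2]
finger_gap: 0.0643
grip_force: 0.0
top wooden_spoon 0.27 1364 top [ 0.616 -0.289  0.211] low seen [ 0.531 -0.314  0.036] axis [0.1  0.15 0.98] lean 10.48617285501185
top spatula 0.78 415 top [ 0.629 -0.25   0.231] low seen [ 0.583 -0.251  0.05 ] axis [-0.52  0.01 -0.85] lean 31.496452365933877
top rim (0.557418704032898, -0.28686821460723877)
side wooden_spoon 0.65 340 top [ 0.623 -0.324  0.235] low seen [ 0.59  -0.292  0.121] axis [-0.46 -0.04 -0.89] lean 27.739185548427933
side spatula 0.78 458 top [ 0.63  -0.253  0.228] low seen [ 0.599 -0.23   0.104] axis [-0.52  0.04 -0.86] lean 31.237166555922652
side rim (0.5580455660820007, -0.28918954730033875)
```

View pics/top6.png

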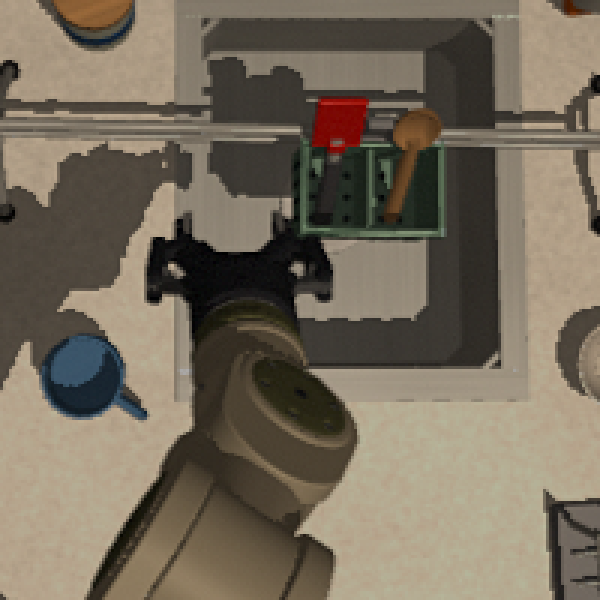

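The crop shows each tool in its own compartment, the blade at (340,120) and the spoon head at (415,130). They lean about 31° and 28°, their tops are at z ≈ 0.23 (handle ends on the floor), and the cup is over the drain with the gripper clear.

```bash
python3 -c "
from workcell import env
print(env.hand_in())"
```

```text
the job is handed in; nothing more can be done
None
```

The job is handed in: in the last pictures the green cup hangs over the drain, and the spoon and spatula stand in it heads up, leaning about 28° and 31°, with the bystanders untouched as far as the pictures show; no verdict came back.

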